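Find the socket that fits the clamp nut

TASK

A socket that is too small has been left perched on top of the hex nut of the red strap clamp: stand it on the free peg of the blue rail. Of the two other sockets on the rail, which look alike, only one fits the nut: try them on the nut, stand one that does not fit back upright on a free peg, and finish still gripping the one that fits, pushed squarely down over the nut until it is fully seated on the washer. Do not let go of it at the end, and do not knock the other things on the bench about.

Things in the scene. Friction and masses are not known exactly. Their poses are not given: they have to be found in the camera images.
- hex_nut: Fixed brass hex nut, 30 mm across flats, 16 mm high, top edge bevelled to 27 mm; a 16 mm stud rises 8 mm above it. Origin: centre of its underside, on a steel washer 54 mm across, 59 mm above the bench, on the red strap of a fixed clamp (ply base 170x100 mm). z up; one pair of flats faces +-y, the others at 60 and 120 deg.
- nut_top (a point): Centre of the nut's flat top, 16 mm above its underside. A socket that does not fit stops with its rim here (grip point 60 mm above this point); the one that fits (bore 32.5 mm across flats) drops 16 mm further, until its rim rests on the washer (grip point 44 mm above this point).
- peg_left (a point): Foot of the left-hand peg seen from the robot, empty at the start, on the top face of the fixed blue rail, 50 mm above the bench. Bar 30 mm wide, 270 mm long; three steel pegs 90 mm apart, 14 mm across, 20 mm high, tapered to 8 mm. A socket over a peg rests rim on bar, its grip point 60 mm above this point. z up, y along the bar.
- peg_middle (a point): Foot of the middle peg, made like the left one; a socket stands on it at the start.
- peg_right (a point): Foot of the right-hand peg, made like the left one; a socket stands on it at the start.
- socket_perched_grip (a point): Socket, about 250 g, 76 mm high: round dark skirt 50 mm across, 36 mm high, orange band, hex bore 30 mm deep open below (unseen); on it a bright hex adapter to grip, 26 mm across flats, 40 mm high. Point: on the axis, 60 mm above the rim, 16 mm below the top. z up; flats of adapter and bore parallel, one pair facing +-y. Too small (bore 22 mm); starts perched on the nut.
- socket_1_grip (a point): Socket, about 250 g, 76 mm high: round dark skirt 50 mm across, 36 mm high, orange band, hex bore 30 mm deep open below (unseen); on it a bright hex adapter to grip, 26 mm across flats, 40 mm high. Point: on the axis, 60 mm above the rim, 16 mm below the top. z up; flats of adapter and bore parallel, one pair facing +-y. Starts on the middle or right peg; may fit (bore 22 mm or more).
- socket_2_grip (a point): Socket, about 250 g, 76 mm high: round dark skirt 50 mm across, 36 mm high, orange band, hex bore 30 mm deep open below (unseen); on it a bright hex adapter to grip, 26 mm across flats, 40 mm high. Point: on the axis, 60 mm above the rim, 16 mm below the top. z up; flats of adapter and bore parallel, one pair facing +-y. Starts on the middle or right peg; may fit (bore 22 mm or more).
- jar_3: Bystander, not to be moved: brown glaze jar with white cap, 66 mm across, 95 mm high. Origin: centre of its underside.
- beaker: Bystander, not to be moved: blue plastic beaker, 74 mm across, 91 mm high. Origin: centre of its underside.
- brown_block: Bystander, not to be moved: brown packing block 40x55x40 mm. Origin: centre of its underside.
- white_part: Bystander, not to be moved: white turned spindle part, 57 mm across, 100 mm high. Origin: centre of its underside.
- brown_part: Bystander, not to be moved: brown turned spindle part, 61 mm across, 125 mm high. Origin: centre of its underside.
There are look-alikes about, which are no part of the job. What is shaped like the part that bears socket_perched_grip but pink is not meant.

How it is judged:
On the way:
1. the perched socket stands on a rail peg, released (((horizontal distance between socket_perched_grip and peg_left below 0.01 m and z of socket_perched_grip in the frame of peg_left between 0.054 and 0.064 m and angle between socket_perched_grip's own z axis and vertical below 0.12 rad and contact force between the fingers and socket_perched below 0.2 N) or (horizontal distance between socket_perched_grip and peg_middle below 0.01 m and z of socket_perched_grip in the frame of peg_middle between 0.054 and 0.064 m and angle between socket_perched_grip's own z axis and vertical below 0.12 rad and contact force between the fingers and socket_perched below 0.2 N) or (horizontal distance between socket_perched_grip and peg_right below 0.01 m and z of socket_perched_grip in the frame of peg_right between 0.054 and 0.064 m and angle between socket_perched_grip's own z axis and vertical below 0.12 rad and contact force between the fingers and socket_perched below 0.2 N))), for 0.2 s.
At the end, for the whole second after the job is handed in: The fitting socket is still gripped (over 2 N) on the nut: rim within 3 mm of the washer, axis within 6 mm, upright within 4.5 deg; both others stand still and released on rail pegs: rim within 4 mm of the bar, within 10 mm of the peg axis, upright within 7 deg (((z of socket_1_grip in the frame of hex_nut below 0.063 m and horizontal distance between socket_1_grip and hex_nut below 0.006 m and angle between socket_1_grip's own z axis and vertical below 0.08 rad and contact force between the fingers and socket_1 above 2 N) or (z of socket_2_grip in the frame of hex_nut below 0.063 m and horizontal distance between socket_2_grip and hex_nut below 0.006 m and angle between socket_2_grip's own z axis and vertical below 0.08 rad and contact force between the fingers and socket_2 above 2 N)) and ((horizontal distance between socket_perched_grip and peg_left below 0.01 m and z of socket_perched_grip in the frame of peg_left between 0.054 and 0.064 m and angle between socket_perched_grip's own z axis and vertical below 0.12 rad and contact force between the fingers and socket_perched below 0.2 N) or (horizontal distance between socket_perched_grip and peg_middle below 0.01 m and z of socket_perched_grip in the frame of peg_middle between 0.054 and 0.064 m and angle between socket_perched_grip's own z axis and vertical below 0.12 rad and contact force between the fingers and socket_perched below 0.2 N) or (horizontal distance between socket_perched_grip and peg_right below 0.01 m and z of socket_perched_grip in the frame of peg_right between 0.054 and 0.064 m and angle between socket_perched_grip's own z axis and vertical below 0.12 rad and contact force between the fingers and socket_perched below 0.2 N)) and ((z of socket_1_grip in the frame of hex_nut below 0.063 m and horizontal distance between socket_1_grip and hex_nut below 0.006 m and angle between socket_1_grip's own z axis and vertical below 0.08 rad and contact force between the fingers and socket_1 above 2 N) or (horizontal distance between socket_1_grip and peg_left below 0.01 m and z of socket_1_grip in the frame of peg_left between 0.054 and 0.064 m and angle between socket_1_grip's own z axis and vertical below 0.12 rad and contact force between the fingers and socket_1 below 0.2 N) or (horizontal distance between socket_1_grip and peg_middle below 0.01 m and z of socket_1_grip in the frame of peg_middle between 0.054 and 0.064 m and angle between socket_1_grip's own z axis and vertical below 0.12 rad and contact force between the fingers and socket_1 below 0.2 N) or (horizontal distance between socket_1_grip and peg_right below 0.01 m and z of socket_1_grip in the frame of peg_right between 0.054 and 0.064 m and angle between socket_1_grip's own z axis and vertical below 0.12 rad and contact force between the fingers and socket_1 below 0.2 N)) and ((z of socket_2_grip in the frame of hex_nut below 0.063 m and horizontal distance between socket_2_grip and hex_nut below 0.006 m and angle between socket_2_grip's own z axis and vertical below 0.08 rad and contact force between the fingers and socket_2 above 2 N) or (horizontal distance between socket_2_grip and peg_left below 0.01 m and z of socket_2_grip in the frame of peg_left between 0.054 and 0.064 m and angle between socket_2_grip's own z axis and vertical below 0.12 rad and contact force between the fingers and socket_2 below 0.2 N) or (horizontal distance between socket_2_grip and peg_middle below 0.01 m and z of socket_2_grip in the frame of peg_middle between 0.054 and 0.064 m and angle between socket_2_grip's own z axis and vertical below 0.12 rad and contact force between the fingers and socket_2 below 0.2 N) or (horizontal distance between socket_2_grip and peg_right below 0.01 m and z of socket_2_grip in the frame of peg_right between 0.054 and 0.064 m and angle between socket_2_grip's own z axis and vertical below 0.12 rad and contact force between the fingers and socket_2 below 0.2 N)) and linear speed of each of socket_perched, socket_1, socket_2 below 0.02 m/s); the arm keeps its last pose, push and grip.
It fails at once if a bystander is shifted by more than 30 mm (distance of any of jar_3, beaker, brown_block, white_part, brown_part from where it was at the start of the episode above 0.03 m).
It also fails if it takes over 72 s, if anything falls off the work surface, if the arm or the gripper's body presses on something with over 40 N, if the wrist force passes 120 N, or if a joint passes its speed limit or range.

ROBOT

A 6-joint arm with a two-finger parallel gripper is mounted at the origin on a cart in front of the work surface, level with it; the furniture and walls round the work are solid. World frame = base frame: x ahead of the robot, y to its left, z up, the work surface at z = 0. Lengths are in m, angles in rad, forces in N, time in s.
With the tool pointing down it reaches from about 0.3 to 0.875 m from the base axis. Payload 6.4 kg.
Tool frame: the origin (TCP) lies at the very end of the fingers, on their centre line; the grasp point (between the pads) lies 19 mm behind it (r.pinch_z is the distance from the TCP to the grasp point, in m); z points along the fingers, y is the line along which they close (so a half turn about z gives the same grasp; the last joint's range is limited). The gripper opens to 88 mm and grips with 3 to 60 N. Pads are 18 mm wide; open, the fingers measure 123 mm over their backs; the gripper's body (75 mm by 187 mm) begins 45 mm behind the grasp point.
Start: joints at [-1.438, 0.181, 1.607, -0, 1.354, -0.206], TCP at [0.191, -0.542, 0.239] pointing down, gripper open.
Joint ranges: [-2.99, 2.99], [-0.89, 2.07], [0.3, 2.58], [-1.14, 4.28], [0, 2.63], [-3.12, 3.12]. Speed limits (rad/s): [2.57, 2.57, 3.01, 3.14, 3.14, 3.14].

INTERFACE

Orientations are given as a unit quaternion [w, x, y, z].
In Python, from bench import r, cams gives the robot as it stands.
- The arm moves only by the tool carry_out, never from a script. Its arguments are lists of equal length, an entry for each row: "claw": the finger opening in m, from 0 to 0.0881; "linear": the shift along the tool's x, y, z in m, a list of three; "turn": the turn about the tool's z in degrees. In form: {"claw": [claw, ...], "linear": [[dx, dy, dz], ...], "turn": [turn, ...]}. A call has 1 to 20 rows; each row shifts and turns the commanded pose from where the row before left it, along the tool's axes as they then stand; what a row does not reach is not made up. A row lasts 1/12 s, in which the tool goes at most 41.7 mm and 7.16 degrees, less where a joint would pass 70% of its speed; a pose out of reach is approached as far as the arm can. A call is refused whole if a number of a shift passes 0.0417 or a number of a turn 7.16, either way. A call with a gripper value outside its range is refused whole. The fingers move at their own pace and stop on an object; the grip force is fixed at half the most. Time passes only in rows, so rows that do not move let the fingers close. It gives the time, the measured TCP pose, the force, the opening and the grip force at its end, in the units of the state.
- r.sense(): the state, without advancing time (a new reading comes with each control period).
- cams.grab_frame(name): name is "scene" or "top"; returns a dict with "img" (420x560x3 uint8, blue, green, red), "z_map" (420x560 float32, m along the optical axis (not along the pixel's ray), 0 where there is no reading), "vfov" (degrees; the focal length in pixels is half the picture's height over the tangent of half this angle, whatever the lens; pixels are square), "cx", "cy" (the principal point, pixels), "D" ([k1, k2, p1, p2, k3] as OpenCV has them; the pictures are not rectified), "extrinsics" (4x4, takes a point from world to camera coordinates). Camera axes: x right, y down, z forward; pixel columns grow to the right and rows downward; lengths in m; the calibration is good to about 2 mm. A picture is of the moment at which its call begins.
- r.job_done(): hands the job in; it is judged then, once.
The state is a dict: "time_s": time; "joint_pos": joint angles; "qd": joint speeds; "effort": joint torques, N m; "position": TCP position; "orientation": TCP orientation; "ft_force": force on the tool from outside, world axes, zero at the start; "wrist_torque": the same for the moment, N m; "finger_gap": opening from 0.0 (shut) to 1.0 (fully open); "finger_force": force on a finger pad.
Only numpy, scipy, OpenCV 4.12 (cv2) and the standard library are available. Lean on these libraries where they do the work, as an engineer would, in place of code of your own. Each camera call takes 0.05 s, during which the arm holds its last target. There are 200 camera calls.

## Working session

There is one attempt and no reset: what is moved stays moved. The work goes in short steps, Python scripts to look and compute and a tool call to move; the robot and the scene stay as the last step left them, time stands still between calls to the robot, and variables do not carry over. Pictures are saved under pics/ and viewed, at most 10 in all, crops included, and the job is handed in when it is done.

Besides the shell and the picture viewer there is one more tool, called after "Call:" as name(argument=value, ...), one argument or row to a line, values as JSON. carry_out: Moves the arm, as the interface text tells. Its arguments: {"type":"object","properties":{"claw":{"type":"array"},"linear":{"type":"array"},"turn":{"type":"array"}},"required":["claw","linear","turn"]}

```bash
mkdir -p pics; ls; python3 - <<'E'
from bench import r,cams
import cv2,numpy as np
s=r.sense();print(s)
for n in("scene","top"):
    f=cams.grab_frame(n);cv2.imwrite(f"pics/{n}0.png",f["img"]);np.savez(f"{n}0.npz",**{k:np.array(v) for k,v in f.items()})
    E=np.array(f["extrinsics"]);print(n,f["vfov"],f["cx"],f["cy"],f["D"],E.round(3).tolist(),(-E[:3,:3].T@E[:3,3]).round(3))
E
```

```text
pics
{'time_s': 0.0, 'joint_pos': array([-1.43831006e+00,  1.81516794e-01,  1.60798433e+00, -3.93406596e-05,
        1.35382777e+00, -2.06306898e-01]), 'qd': array([ 1.76680432e-06, -9.73500537e-04, -1.30992860e-03,  3.47167860e-04,
        5.06530905e-04, -1.88295691e-04]), 'effort': array([-3.35458444e-04, -4.33866477e+01, -3.41846931e+01,  7.02034263e-02,
        3.86042800e-02, -1.18574653e-04]), 'position': array([ 0.19102947, -0.54177047,  0.23783523]), 'orientation': array([-8.68240269e-04,  9.85685587e-01,  1.68591726e-01,  1.28430279e-05]), 'ft_force': array([ 0.44051261, -0.51974008, -0.57930225]), 'wrist_torque': array([-0.01467381,  0.00568356, -0.00335916]), 'finger_force': 0.0, 'finger_gap': 0.9998902185907865}
scene 47.63160769514989 280.0784756432888 213.35640395495923 [-0.00598116  0.          0.          0.          0.        ] [[-0.709, -0.705, 0.017, 0.418], [-0.288, 0.268, -0.919, 0.267], [0.643, -0.657, -0.393, 1.2], [0.0, 0.0, 0.0, 1.0]] [-0.399  1.011  0.711]
top 46.44063914963246 279.74834607434445 204.52989886087795 [-0.05961827  0.          0.          0.          0.        ] [[0.134, -0.991, -0.001, -0.102], [-0.959, -0.13, -0.253, 0.595], [0.251, 0.035, -0.967, 1.385], [0.0, 0.0, 0.0, 1.0]] [ 0.237 -0.073  1.491]
```

View pics/scene0.png

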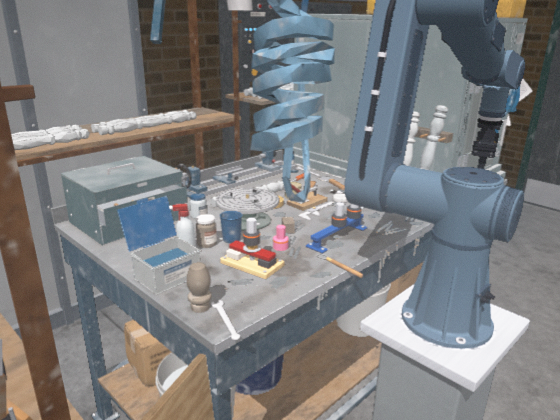

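View pics/top0.png

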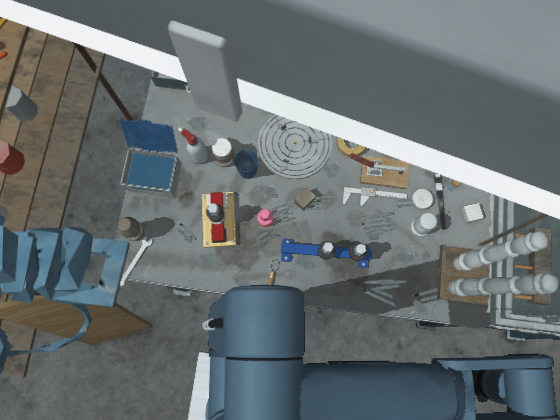

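```bash
cat >h.py <<'E'
import cv2,numpy as np
def cam(f):
    h,w=f["img"].shape[:2];F=h/2/np.tan(np.radians(float(f["vfov"]))/2)
    return np.array([[F,0,float(f["cx"])],[0,F,float(f["cy"])],[0,0,1]]),np.array(f["D"],float),np.array(f["extrinsics"])
def rays(f,uv):
    K,D,E=cam(f);n=cv2.undistortPoints(np.float64(uv).reshape(-1,1,2),K,D)[:,0]
    return -E[:3,:3].T@E[:3,3],np.c_[n,np.ones(len(n))]@E[:3,:3]
def world(f):
    h,w=f["img"].shape[:2];uv=np.stack(np.meshgrid(np.arange(w),np.arange(h)),-1).reshape(-1,2)
    c,d=rays(f,uv);z=np.array(f["z_map"]).reshape(-1,1);P=c+d*z;P[z[:,0]==0]=np.nan
    return P.reshape(h,w,3)
def onplane(f,uv,z):
    c,d=rays(f,uv);return c+d*((z-c[2])/d[:,2])[:,None]
def proj(f,p):
    K,D,E=cam(f);return cv2.projectPoints(np.float64(p).reshape(-1,1,3),cv2.Rodrigues(E[:3,:3])[0],E[:3,3],K,D)[0][:,0]
def crop(f,u,v,w,h,s,name):
    cv2.imwrite(name,cv2.resize(f["img"][v:v+h,u:u+w],None,fx=s,fy=s,interpolation=cv2.INTER_CUBIC))
E
python3 - <<'E'
from h import *
L={n:np.load(f"{n}0.npz") for n in("scene","top")}
for n,f in L.items():
    P=world(f);b,g,rr=[f["img"][...,i].astype(int) for i in range(3)]
    ok=(P[...,0]>.25)&(P[...,0]<.95)&(abs(P[...,1])<.6)
    m=ok&(b>110)&(b-rr>60)&(b-g>40)&(abs(P[...,2]-.05)<.012)
    q=P[m];print(n,"blue",m.sum(),np.nanmedian(q[:,2]))
    if m.sum()>10:
        rect=cv2.minAreaRect(q[:,:2].astype(np.float32));print(rect,cv2.boxPoints(rect).round(3).tolist())
    m=ok&(rr>120)&(g<60)&(P[...,2]>.03);q=P[m]
    print("red",m.sum(),q.mean(0).round(3),np.percentile(q,[2,98],axis=0).round(3).tolist())
    m=ok&(rr>150)&(g>120)&(b<150)&(rr-b>50)&(P[...,2]<.04);q=P[m];print("ply",cv2.minAreaRect(q[:,:2].astype(np.float32)),np.median(q[:,2]))
    # blobs by height
    for lo,hi in((.118,.132),(.143,.158)):
        m=(ok&(P[...,2]>lo)&(P[...,2]<hi)).astype(np.uint8)
        k,l,st,c=cv2.connectedComponentsWithStats(m)
        for i in range(1,k):
            if st[i,4]>8:print(lo,st[i],c[i].round(1),P[l==i].mean(0).round(3))
    m=(P[...,0]>.2)&(P[...,0]<.95)&(abs(P[...,1])<.6)&(P[...,2]>.16)
    print("high",m.sum(),np.percentile(P[m],[0,5,50,95,100],axis=0).round(2).tolist())
s=np.hstack([cv2.resize(L["top"]["img"][180:280,190:290],None,fx=4,fy=4,interpolation=3),cv2.resize(L["top"]["img"][200:300,275:375],None,fx=4,fy=4,interpolation=3)])
s2=cv2.resize(L["scene"]["img"][190:280,210:370],(800,450),interpolation=3)[:,:]
cv2.imwrite("pics/crop1.png",np.vstack([cv2.resize(s,(600,300)),cv2.resize(s2,(600,300))]))
E
```

```text
scene blue 202 0.04733293171738101
((0.4840562641620636, -0.17512908577919006), (0.0327029787003994, 0.2744303345680237), 3.1709465980529785) [[0.46000000834465027, -0.039000000804662704], [0.4749999940395355, -0.31299999356269836], [0.5080000162124634, -0.3109999895095825], [0.49300000071525574, -0.03700000047683716]]<stdin>:11: RuntimeWarning: Mean of empty slice.
  ret = um.true_divide(
Traceback (most recent call last):
IndexError: index -1 is out of bounds for axis 0 with size 0
```

```bash
python3 - 2>/dev/null <<'E'
from h import *
L={n:dict(np.load(f"{n}0.npz")) for n in("scene","top")}
s=np.hstack([cv2.resize(L["top"]["img"][180:280,190:290],None,fx=4,fy=4,interpolation=3),cv2.resize(L["top"]["img"][200:300,275:375],None,fx=4,fy=4,interpolation=3)])
s2=cv2.resize(L["scene"]["img"][190:280,210:370],(800,450),interpolation=3)
cv2.imwrite("pics/crop1.png",np.vstack([cv2.resize(s,(600,300)),cv2.resize(s2,(600,300))]))
for n,f in L.items():
    P=world(f);hsv=cv2.cvtColor(f["img"],cv2.COLOR_BGR2HSV);H,S,V=[hsv[...,i].astype(int) for i in range(3)]
    ok=(P[...,0]>.25)&(P[...,0]<.95)&(abs(P[...,1])<.5)
    def rep(t,m):
        q=P[m]
        if len(q)<6:print(n,t,len(q));return
        rect=cv2.minAreaRect(q[:,:2].astype(np.float32));print(n,t,len(q),"z",np.median(q[:,2]).round(4),"c",np.round(rect[0],4),np.round(rect[1],4),round(rect[2],1))
    rep("blue",ok&(H>105)&(H<125)&(S>150)&(V>60)&(abs(P[...,2]-.05)<.01)&(P[...,0]<.56)&(P[...,1]<.05))
    rep("red",ok&((H<6)|(H>174))&(S>170)&(V>80)&(abs(P[...,2]-.057)<.01)&(P[...,0]<.65))
    rep("ply",ok&(H>12)&(H<32)&(S>60)&(V>120)&(P[...,2]<.04)&(P[...,1]>0)&(P[...,1]<.25)&(P[...,0]<.72)&(P[...,0]>.45))
    for lo,hi in((.117,.133),(.143,.158)):
        m=(ok&(P[...,2]>lo)&(P[...,2]<hi)).astype(np.uint8)
        k,l,st,c=cv2.connectedComponentsWithStats(m)
        for i in range(1,k):
            if st[i,4]>8:print(lo,st[i],c[i].round(1),P[l==i].mean(0).round(3))
    m=(P[...,0]>.3)&(P[...,0]<.95)&(abs(P[...,1])<.5)&(P[...,2]>.16)&(P[...,2]<.8)
    if m.any():print("high",m.sum(),np.percentile(P[m],[0,5,50,95,100],axis=0).round(2).tolist())
E
```

```text
scene blue 0
scene red 21 z 0.0536 c [0.5504 0.1668] [0.1321 0.0275] 11.9
scene ply 1427 z -0.6702 c [0.5855 0.1157] [0.2301 0.2671] 89.9
0.117 [148 188  39  13 146] [169.2 193.7] [0.938 0.19  0.126]
0.117 [102 201  35  14 126] [118.2 207.9] [0.939 0.378 0.126]
0.117 [336 203   9   5  31] [340.1 204.5] [ 0.481 -0.17   0.123]
0.117 [179 214  11   6  45] [183.5 216.8] [0.742 0.268 0.125]
0.117 [124 219  50  22 298] [148.7 229.6] [0.733 0.392 0.125]
0.117 [247 225  10   7  49] [251.5 228. ] [0.541 0.17  0.124]
0.117 [190 262  17  10 122] [197.6 266.6] [0.468 0.416 0.122]
0.143 [170 207  19   6  72] [180.4 209.2] [0.747 0.274 0.151]
0.143 [122 211  50  21 283] [146.4 220.7] [0.742 0.392 0.15 ]
0.143 [247 218  10   6  43] [251.3 220.2] [0.544 0.167 0.148]
high 875 [[0.31, 0.25, 0.16], [0.74, 0.31, 0.16], [0.75, 0.39, 0.18], [0.76, 0.46, 0.2], [0.77, 0.47, 0.72]]
top blue 517 z 0.0502 c [ 0.4886 -0.175 ] [0.0295 0.2638] 3.1
top red 287 z 0.0563 c [0.5488 0.1639] [0.1481 0.033 ] 12.0
top ply 781 z 0.0184 c [0.5497 0.1646] [0.1724 0.0994] 11.9
0.117 [151  77  37   8  92] [168.7  80.7] [0.94  0.374 0.124]
0.117 [124 136  53  11 176] [150.5 141. ] [0.735 0.389 0.125]
0.117 [189 143   7   4  14] [192.3 144.7] [0.74  0.262 0.123]
0.117 [350 153   6   6  18] [351.9 155.4] [ 0.771 -0.215  0.12 ]
0.117 [211 208   8   8  15] [215.  212.7] [0.542 0.159 0.124]
0.117 [117 217  16  16 173] [124.7 224.3] [0.473 0.411 0.124]
0.117 [323 242  10  10  80] [327.6 246.6] [ 0.487 -0.173  0.126]
0.117 [356 244  10  11  82] [360.3 248.6] [ 0.494 -0.266  0.125]
0.143 [122 131  54  10 174] [149.1 135.2] [0.743 0.388 0.15 ]
0.143 [188 137   9   7  30] [191.7 140.4] [0.744 0.26  0.149]
0.143 [207 203  11  10  77] [212.2 207.8] [0.549 0.164 0.151]
high 720 [[0.3, -0.09, 0.16], [0.3, 0.19, 0.16], [0.75, 0.37, 0.18], [0.76, 0.46, 0.77], [0.78, 0.47, 0.8]]
```

View pics/crop1.png

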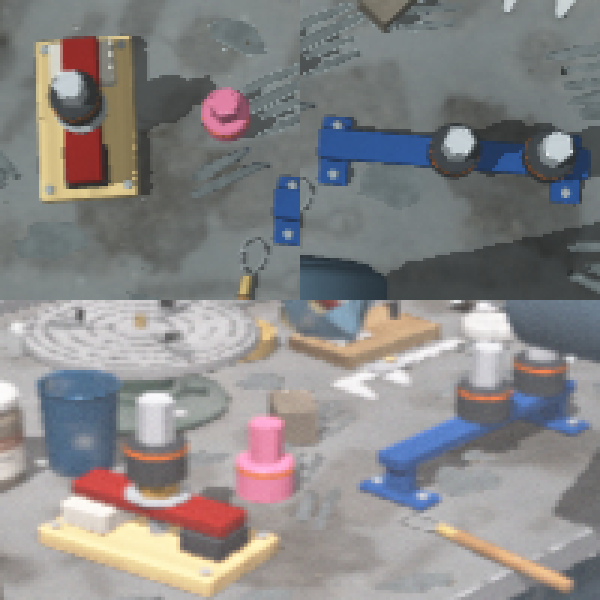

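```bash
python3 - 2>/dev/null <<'E'
from h import *
L={n:dict(np.load(f"{n}0.npz")) for n in("scene","top")}
f=L["top"];P=world(f)
m=(np.hypot(P[...,0]-.482,P[...,1]+.083)<.03)&(P[...,2]>.04);print("peg px",np.c_[P[m],np.argwhere(m)[:,::-1]][P[m][:,2]>.054].round(3).tolist())
print(proj(f,[.482,-.083,.05]),proj(L["scene"],[.482,-.083,.07]))
# metric rectified top faces
tiles=[]
for x,y,z in((.549,.164,.151),(.487,-.173,.126),(.494,-.266,.126)):
    g=np.linspace(-.025,.025,101);X,Y=np.meshgrid(g,g)   # image right=-y? keep: col=x,row=y
    p=proj(f,np.stack([x+X,y+Y,np.full_like(X,z)],-1).reshape(-1,3)).astype(np.float32).reshape(101,101,2)
    t=cv2.remap(f["img"],p[...,0],p[...,1],cv2.INTER_CUBIC)
    gr=t.min(-1);b=(gr>150).astype(np.uint8);k,l,st,c=cv2.connectedComponentsWithStats(b)
    i=1+np.argmax(st[1:,4]);cc=c[i];print((x,y),"centre",(x+g[0]+cc[0]*.0005).round(4),(y+g[0]+cc[1]*.0005).round(4),"area mm2",st[i,4]*.25,"(hex 585)")
    yy,xx=np.nonzero(l==i);dx,dy=xx-cc[0],yy-cc[1];r_=np.hypot(dx,dy);a=np.arctan2(dy,dx)
    h=np.sum(r_**2*np.exp(6j*a))/np.sum(r_**2);print(" corner dir deg mod60",np.degrees(np.angle(h))/6,abs(h),"(ideal ~0.1)")
    tiles.append(cv2.resize(t,(260,260),interpolation=3))
s=L["scene"]["img"];tl=[]
for x,y,z in((.549,.164,.131),(.487,-.173,.106),(.494,-.266,.106)):
    u,v=proj(L["scene"],[x,y,z])[0].astype(int);tl.append(cv2.resize(s[v-13:v+13,u-13:u+13],(260,260),interpolation=3))
cv2.imwrite("pics/hex.png",np.vstack([np.hstack(tiles),np.hstack(tl)]))
E
```

```text
peg px [[0.495, -0.081, 0.056, 295.0, 244.0], [0.49, -0.067, 0.056, 290.0, 245.0], [0.492, -0.079, 0.056, 294.0, 245.0], [0.491, -0.094, 0.054, 299.0, 246.0], [0.491, -0.097, 0.057, 300.0, 246.0], [0.484, -0.065, 0.055, 289.0, 247.0], [0.485, -0.074, 0.056, 292.0, 247.0], [0.481, -0.062, 0.054, 288.0, 248.0], [0.483, -0.08, 0.056, 294.0, 248.0], [0.484, -0.092, 0.056, 298.0, 248.0], [0.487, -0.109, 0.056, 304.0, 248.0], [0.476, -0.054, 0.055, 285.0, 249.0], [0.48, -0.083, 0.058, 295.0, 249.0], [0.484, -0.107, 0.055, 303.0, 249.0], [0.477, -0.081, 0.055, 294.0, 250.0], [0.478, -0.09, 0.055, 297.0, 250.0], [0.48, -0.101, 0.054, 301.0, 250.0], [0.477, -0.102, 0.054, 301.0, 251.0], [0.474, -0.099, 0.054, 300.0, 252.0]]
[[294.92464739 248.71768919]] [[322.0698791  226.37218335]]
(0.549, 0.164) centre 0.5542 0.1699 area mm2 790.75 (hex 585)
 corner dir deg mod60 -19.433730182804776 0.17550767365958958 (ideal ~0.1)
(0.487, -0.173) centre 0.4873 -0.1733 area mm2 533.5 (hex 585)
 corner dir deg mod60 -22.67786075853392 0.11927860380339864 (ideal ~0.1)
(0.494, -0.266) centre 0.4945 -0.2657 area mm2 564.75 (hex 585)
 corner dir deg mod60 14.950180349244656 0.10523952111426597 (ideal ~0.1)
```

View pics/hex.png

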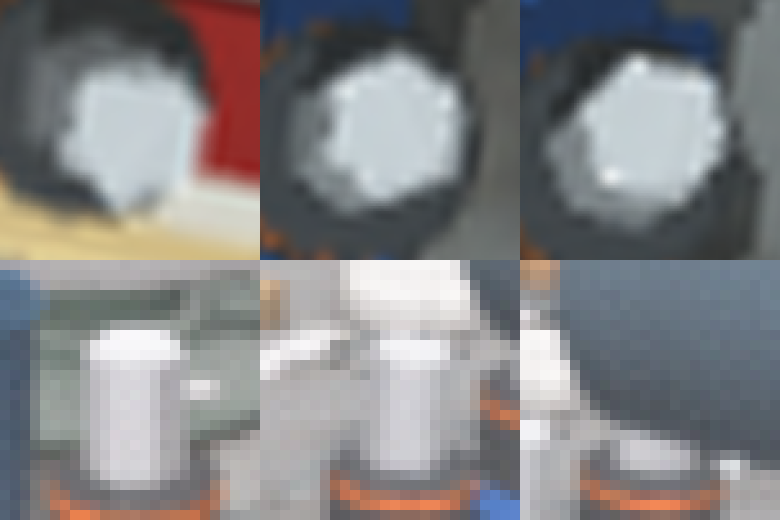

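```bash
python3 - 2>/dev/null <<'E'
from h import *
L={n:dict(np.load(f"{n}0.npz")) for n in("scene","top")}
f=L["top"]
print(f["img"][241:257,286:306].sum(-1));P=world(f);print((P[241:257,286:306,2]*1000).round())
s=L["scene"];print(s["img"][220:236,312:330].sum(-1))
x,y,z=.549,.164,.151
g=np.linspace(-.025,.025,101);X,Y=np.meshgrid(g,g)
p=proj(f,np.stack([x+X,y+Y,np.full_like(X,z)],-1).reshape(-1,3)).astype(np.float32).reshape(101,101,2)
t=cv2.remap(f["img"],p[...,0],p[...,1],cv2.INTER_CUBIC)
for th in(165,175,185):
    k,l,st,c=cv2.connectedComponentsWithStats(cv2.morphologyEx((t.min(-1)>th).astype(np.uint8),cv2.MORPH_OPEN,np.ones((17,17))))
    i=1+np.argmax(st[1:,4]);cc=c[i];yy,xx=np.nonzero(l==i);dx,dy=xx-cc[0],yy-cc[1];h=np.sum((dx**2+dy**2)*np.exp(6j*np.arctan2(dy,dx)))/np.sum(dx**2+dy**2)
    print(th,x+g[0]+cc[0]*.0005,y+g[0]+cc[1]*.0005,st[i,4]*.25,np.degrees(np.angle(h))/6,abs(h))
E
```

```text
[[464 495 417 247 254 248 205 207 326 355 357 351 348 346 349 350 344 338
  330 334]
 [374 491 399 298 208 179 201 209 208 210 213 211 212 215 322 351 340 325
  320 330]
 [271 264 273 255 221 208 204 195 186 177 192 181 179 180 204 213 208 204
  199 200]
 [278 282 283 282 283 279 291 292 290 285 286 278 273 265 275 274 232 215
  209 196]
 [278 281 283 283 278 280 281 280 279 280 280 282 284 285 286 285 282 284
  284 292]
 [282 283 282 281 279 279 281 285 282 285 281 284 286 287 289 286 283 283
  284 287]
 [281 280 283 282 283 282 282 283 283 284 285 288 287 286 289 288 287 287
  286 286]
 [284 280 282 282 283 281 283 284 283 288 289 285 288 287 289 290 288 290
  288 287]
 [287 284 281 282 284 284 280 281 284 286 285 286 288 286 290 290 288 287
  289 287]
 [283 283 281 283 282 282 284 283 281 284 283 286 289 286 288 288 288 288
  286 287]
 [282 285 286 285 286 287 287 282 286 285 286 287 287 288 290 288 287 287
  283 283]
 [239 255 266 271 279 285 280 280 283 285 291 288 289 289 291 289 286 284
  288 287]
 [180 173 184 214 203 180 205 218 198 207 220 231 237 247 268 274 281 283
  291 
[... 2388 characters left out ...]
2 522 528 517 508 491 473 457 427 424 425 409 415 417 423]
 [529 536 522 524 518 510 492 473 449 415 426 411 427 421 415 429 424 418]
 [544 525 523 514 493 468 435 434 414 424 424 423 409 424 415 425 394 379]
 [531 522 501 459 442 417 423 417 410 417 413 413 427 417 413 382 338 320]
 [510 464 448 415 417 412 414 417 412 429 417 424 401 384 343 330 320 325]
 [437 408 409 409 413 424 419 401 415 414 415 384 360 325 324 312 331 308]]
165 0.5546310304901583 0.16939193361636434 647.75 -19.758021199125803 0.25801694620964705
175 0.5502810240963856 0.16470512048192773 415.0 -18.30296476526143 0.07617010621739166
185 0.5502537061994609 0.16473146900269542 371.0 -21.14177718141845 0.08383270516295901
```

The candidate is the silver socket on the red clamp, top (212,208) and scene (251,220). The pink look-alike at top (265,217) is excluded, and the two silver sockets on the blue rail are at top (328,247) and (360,249). The crop confirms the silver one stands on the red strap. No left peg is visible, so I place it from the bar geometry at about (0.484, -0.085).

Call:
carry_out(
  claw=[0.07, 0.07, 0.07, 0.07, 0.07, 0.07, 0.07, 0.07, 0.07, 0.07, 0.07, 0.07, 0.07, 0.07, 0.07, 0.07, 0.07, 0.07, 0.07, 0.07],
  linear=[
    [0.0286, -0.0274, 0],
    [0.0286, -0.0274, 0],
    [0.0286, -0.0274, 0],
    [0.0286, -0.0274, 0],
    [0.0286, -0.0274, 0],
    [0.0286, -0.0274, 0],
    [0.0286, -0.0274, 0],
    [0.0286, -0.0274, 0],
    [0.0286, -0.0274, 0],
    [0.0286, -0.0274, 0],
    [0.0286, -0.0274, 0],
    [0.0286, -0.0274, 0],
    [0.0286, -0.0274, 0],
    [0.0286, -0.0274, 0],
    [0.0286, -0.0274, 0],
    [0.0286, -0.0274, 0],
    [0.0286, -0.0274, 0],
    [0.0286, -0.0274, 0],
    [0.0286, -0.0274, 0],
    [0.0286, -0.0274, 0],
  ],
  turn=[0, 0, 0, 0, 0, 0, 0, 0, 0, 0, 0, 0, 0, 0, 0, 0, 0, 0, 0, 0],
)

```text
time_s: 1.77
position: [0.5487, 0.1668, 0.2383]
orientation: [0.0, 0.986, 0.169, -0.0]
ft_force: [0.0, -1.0, -0.2]
finger_gap: 0.792
finger_force: 0.0
```

Call:
carry_out(
  claw=[0.07, 0.07, 0.07, 0.07, 0.07],
  linear=[
    [0, 0, 0],
    [0, 0, 0],
    [0, 0, 0],
    [0, 0, 0],
    [0, 0, 0],
  ],
  turn=[-7, -7, -7, 0, 0],
)

```text
time_s: 2.18
position: [0.5482, 0.1646, 0.2383]
orientation: [-0.0, 0.939, 0.344, -0.0]
ft_force: [1.2, -0.5, 0.2]
finger_gap: 0.793
finger_force: 0.0
```

```bash
cat >go.py <<'E'
# usage: go.py gx gy gz psi  -> turn (deg), then shift in tool axes after the turn (target is the grasp point)
import sys;from bench import r;import numpy as np
from scipy.spatial.transform import Rotation as R
s=r.sense();q=s["orientation"];M=R.from_quat([q[1],q[2],q[3],q[0]]).as_matrix()
psi=np.degrees(np.arctan2(M[1,0],M[0,0]));g=s["position"]+M[:,2]*-r.pinch_z
print("t",round(s["time_s"],2),"grip",g.round(4),"psi",psi.round(2),"tilt",np.degrees(np.arccos(-M[2,2])).round(2),"F",s["ft_force"].round(1),"T",s["wrist_torque"].round(2),"gap_mm",(s["finger_gap"]*88.1).round(1),"ff",round(s["finger_force"],1))
if len(sys.argv)>4:
    x,y,z,p=map(float,sys.argv[1:5]);a=np.radians(p);d=np.array([x,y,z])-g
    print("turn",round(psi-p,1),"shift mm",np.round([1e3*(d[0]*np.cos(a)+d[1]*np.sin(a)),1e3*(d[0]*np.sin(a)-d[1]*np.cos(a)),-1e3*d[2]],1))
E
python3 go.py .5495 .1645 .135 41
```

```text
Traceback (most recent call last):
  File "go.py", line 6, in <module>
    print("t",round(s["time_s"],2),"grip",g.round(4),"psi",psi.round(2),"tilt",np.degrees(np.arccos(-M[2,2])).round(2),"F",s["ft_force"].round(1),"T",s["wrist_torque"].round(2),"gap_mm",(s["finger_gap"]*88.1).round(1),"ff",round(s["finger_force"],1))
                                                                                                                                                                                          ^^^^^^^^^^^^^^^^^^^^^^^^^^^^
AttributeError: 'float' object has no attribute 'round'
```

```bash
sed -i 's/(s\["finger_gap"\]\*88.1).round(1)/round(float(s["finger_gap"])*88.1,1)/' go.py; python3 go.py .5495 .1645 .136 41
```

```text
t 2.18 grip [0.5482 0.1647 0.257 ] psi 40.21 tilt 0.05 F [ 1.2 -0.5  0.2] T [-0.03 -0.04  0.04] gap_mm 69.8 ff 0.0
turn -0.8 shift mm [  0.9   1.  121. ]
```

Call:
carry_out(
  claw=[0.07, 0.07, 0.07, 0.07, 0.07, 0.06, 0.05, 0.04, 0.035, 0.03, 0.02, 0.02, 0.02, 0.02],
  linear=[
    [0.001, 0.001, 0.025],
    [0, 0, 0.025],
    [0, 0, 0.025],
    [0, 0, 0.025],
    [0, 0, 0.021],
    [0, 0, 0],
    [0, 0, 0],
    [0, 0, 0],
    [0, 0, 0],
    [0, 0, 0],
    [0, 0, 0],
    [0, 0, 0],
    [0, 0, 0],
    [0, 0, 0],
  ],
  turn=[-0.8, 0, 0, 0, 0, 0, 0, 0, 0, 0, 0, 0, 0, 0],
)

```text
time_s: 3.35
position: [0.5504, 0.1647, 0.1186]
orientation: [0.0, 0.936, 0.352, 0.001]
ft_force: [-0.6, 1.1, 5.6]
finger_gap: 0.292
finger_force: 29.9
```

```bash
python3 go.py .5495 .1645 .135 41
```

```text
t 3.35 grip [0.5504 0.1647 0.1373] psi 41.21 tilt 0.08 F [-0.6  1.1  5.6] T [0.01 0.04 0.01] gap_mm 25.7 ff 29.9
turn 0.2 shift mm [-0.8 -0.5  2.3]
```

Call:
carry_out(
  claw=[0.02, 0.02, 0.02, 0.02, 0.02, 0.02, 0.02, 0.02, 0.02, 0.02, 0.02, 0.02, 0.02, 0.02, 0.02],
  linear=[
    [0, 0, -0.015],
    [0, 0, -0.02],
    [0, 0, -0.02],
    [-0.0268, 0.018, 0],
    [-0.0268, 0.018, 0],
    [-0.0268, 0.018, 0],
    [-0.0268, 0.018, 0],
    [-0.0268, 0.018, 0],
    [-0.0268, 0.018, 0],
    [-0.0268, 0.018, 0],
    [-0.0268, 0.018, 0],
    [0, 0, 0],
    [0, 0, 0],
    [0, 0, 0],
    [0, 0, 0],
  ],
  turn=[0, 0, 0, 0, 0, 0, 0, 0, 0, 0, 0, 0, 0, 0, 0],
)

```text
time_s: 4.6
position: [0.4834, -0.084, 0.1724]
orientation: [-0.0, 0.936, 0.352, -0.0]
ft_force: [0.9, -0.4, -2.1]
finger_gap: 0.291
finger_force: 29.9
```

```bash
python3 go.py .4837 -.0851 .112 41; python3 - 2>/dev/null <<'E'
from h import *;from bench import cams
f=cams.grab_frame("top");g=cams.grab_frame("scene")
for n,q in(("top1",f),("scene1",g)):np.savez(n+".npz",**{k:np.array(v) for k,v in q.items()})
P=world(f);m=(np.hypot(P[...,0]-.55,P[...,1]-.165)<.04)&(P[...,2]>.07)&(P[...,2]<.11)
q=P[m];print(m.sum(),q.mean(0),"stud",q[q[:,2]>.079].mean(0),(q[:,2]>.079).sum(),np.argwhere(m).mean(0))
# rectified nut at z=.075 (top view) 
x,y,z=.55,.165,.075
G=np.linspace(-.035,.035,141);X,Y=np.meshgrid(G,G)
t=[]
for c in(f,g):
    p=proj(c,np.stack([x+X,y+Y,np.full_like(X,z)],-1).reshape(-1,3)).astype(np.float32).reshape(141,141,2)
    t.append(cv2.resize(cv2.remap(c["img"],p[...,0],p[...,1],cv2.INTER_CUBIC),(390,390),interpolation=3))
cv2.imwrite("pics/nut.png",np.hstack(t))
u,v=proj(g,[.4837,-.0851,.08])[0].astype(int);cr=cv2.resize(g["img"][v-35:v+35,u-50:u+50],(780,546),interpolation=3)[::2,::2]
cv2.imwrite("pics/nut.png",np.vstack([np.hstack(t)[::2,::2],np.hstack([cr])[:,:390]]))
E
```

```text
t 4.6 grip [ 0.4834 -0.084   0.1911] psi 41.27 tilt 0.05 F [ 0.9 -0.4 -2.1] T [-0.03 -0.08 -0.01] gap_mm 25.6 ff 29.9
turn 0.3 shift mm [-0.5  1.  79.1]
79 [0.54872075 0.16360514 0.07704623] stud [0.54763064 0.16356837 0.08267083] 27 [214.16455696 215.7721519 ]
```

View pics/nut.png

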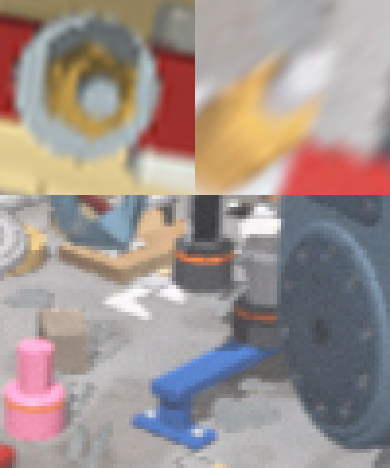

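Call:
carry_out(
  claw=[0.02, 0.02, 0.02, 0.02, 0.02, 0.02, 0.02, 0.02, 0.02, 0.02],
  linear=[
    [-0.0005, 0.001, 0.015],
    [0, 0, 0.015],
    [0, 0, 0.015],
    [0, 0, 0.006],
    [0, 0, 0.005],
    [0, 0, 0.005],
    [0, 0, 0.005],
    [0, 0, 0.005],
    [0, 0, 0.002],
    [0, 0, 0.002],
  ],
  turn=[0, 0, 0, 0, 0, 0, 0, 0, 0, 0],
)

```text
time_s: 5.53
position: [0.4838, -0.0862, 0.0976]
orientation: [0.0, 0.936, 0.352, 0.0]
ft_force: [-0.2, 0.4, -2.5]
finger_gap: 0.289
finger_force: 29.9
```

```bash
python3 go.py .4837 -.0851 .112 41
```

```text
t 5.53 grip [ 0.4838 -0.0862  0.1163] psi 41.21 tilt 0.01 F [-0.2  0.4 -2.5] T [-0.09  0.03 -0.01] gap_mm 25.5 ff 29.9
turn 0.2 shift mm [ 0.6 -0.9  4.3]
```

Call:
carry_out(
  claw=[0.02, 0.02, 0.02, 0.02, 0.02, 0.02],
  linear=[
    [0, 0, 0.001],
    [0, 0, 0.001],
    [0, 0, 0.001],
    [0, 0, 0.001],
    [0, 0, 0.001],
    [0, 0, 0],
  ],
  turn=[0, 0, 0, 0, 0, 0],
)

```text
time_s: 6.03
position: [0.484, -0.0862, 0.0937]
orientation: [0.0, 0.936, 0.352, 0.0]
ft_force: [-3.2, 0.7, 6.6]
finger_gap: 0.296
finger_force: 29.9
```

```bash
python3 go.py .4837 -.0851 .112 41
```

```text
t 6.03 grip [ 0.484  -0.0862  0.1124] psi 41.22 tilt 0.02 F [-3.2  0.7  6.6] T [0.17 0.53 0.02] gap_mm 26.1 ff 29.9
turn 0.2 shift mm [ 0.5 -1.   0.4]
```

Call:
carry_out(
  claw=[0.035, 0.045, 0.06, 0.07, 0.07, 0.07, 0.07, 0.07, 0.07, 0.07, 0.07, 0.07, 0.07, 0.07, 0.07],
  linear=[
    [0, 0, 0],
    [0, 0, 0],
    [0, 0, 0],
    [0, 0, 0],
    [0, 0, 0],
    [0, 0, -0.03],
    [0, 0, -0.035],
    [0, 0, -0.035],
    [-0.0183, 0.0224, 0],
    [-0.0183, 0.0224, 0],
    [-0.0183, 0.0224, 0],
    [0, 0, 0],
    [0, 0, 0],
    [0, 0, 0],
    [0, 0, 0],
  ],
  turn=[0, 0, 0, 0, 0, 0, 0, 0, 0, 0, 0, 3.9, 0, 0, 0],
)

```text
time_s: 7.28
position: [0.4865, -0.1722, 0.1925]
orientation: [-0.0, 0.947, 0.321, -0.0]
ft_force: [-0.1, 0.9, -0.5]
finger_gap: 0.795
finger_force: 0.0
```

```bash
python3 go.py .487 -.173 .110 37.3; python3 - 2>/dev/null <<'E'
from h import *;from bench import cams
f=cams.grab_frame("top");g=cams.grab_frame("scene")
for n,q in(("top",f),("scene",g)):
    P=world(q);m=(np.hypot(P[...,0]-.484,P[...,1]+.086)<.03)&(P[...,2]>.118)&(P[...,2]<.14);print(n,m.sum(),P[m].mean(0))
f0=dict(np.load("top1.npz"));x,y,z=.549,.1637,.075
G=np.linspace(-.035,.035,141);X,Y=np.meshgrid(G,G)
p=proj(f0,np.stack([x+X,y+Y,np.full_like(X,z)],-1).reshape(-1,3)).astype(np.float32).reshape(141,141,2)
t=cv2.remap(f0["img"],p[...,0],p[...,1],cv2.INTER_CUBIC)
p2=proj(f0,np.stack([x+X,y+Y,np.full_like(X,.083)],-1).reshape(-1,3)).astype(np.float32).reshape(141,141,2)
t2=cv2.remap(f0["img"],p2[...,0],p2[...,1],cv2.INTER_CUBIC)
u,v=proj(g,[.4837,-.0851,.08])[0].astype(int)
cv2.imwrite("pics/nut2.png",np.vstack([np.hstack([cv2.resize(a,(390,390),interpolation=3) for a in(t,t2)]),cv2.resize(g["img"][v-30:v+9,u-70:u+86],(780,195),interpolation=3)]))
h=cv2.cvtColor(t,cv2.COLOR_BGR2HSV);m=((h[...,0]>10)&(h[...,0]<30)&(h[...,1]>90)).astype(np.uint8);m[np.hypot(X,Y)>.021]=0
pts=np.argwhere(m)[:,::-1];hull=cv2.convexHull(pts.astype(np.int32));M=np.zeros_like(m);cv2.fillConvexPoly(M,hull,1)
yy,xx=np.nonzero(M);cx,cy=xx.mean(),yy.mean();dx,dy=xx-cx,yy-cy;hh=np.sum((dx**2+dy**2)*np.exp(6j*np.arctan2(dy,dx)))/np.sum(dx**2+dy**2)
print("nut",x+G[0]+cx*.0005,y+G[0]+cy*.0005,M.sum()*.25,np.degrees(np.angle(hh))/6,abs(hh))
E
```

```text
t 7.28 grip [ 0.4865 -0.1722  0.2112] psi 37.43 tilt 0.04 F [-0.1  0.9 -0.5] T [0.   0.01 0.07] gap_mm 70.0 ff 0.0
turn 0.1 shift mm [-1.000e-01  9.000e-01  1.012e+02]
top 0 [nan nan nan]
scene 35 [ 0.47873241 -0.08451143  0.12204484]
nut 0.5477501530924679 0.16225159216166565 816.5 -28.311805621745336 0.09048529630788359
```

View pics/nut2.png

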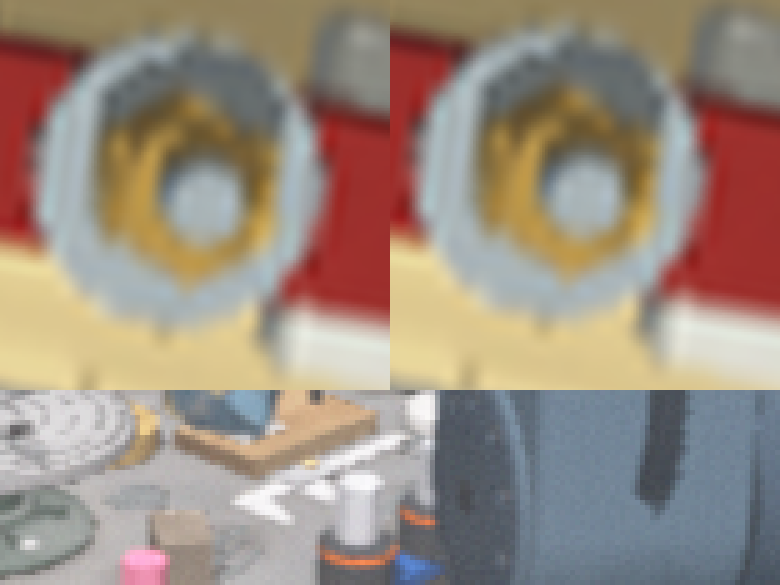

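Call:
carry_out(
  claw=[0.07, 0.07, 0.07, 0.07, 0.06, 0.05, 0.04, 0.035, 0.03, 0.02, 0.02, 0.02, 0.02, 0.02],
  linear=[
    [0, 0.001, 0.025],
    [0, 0, 0.025],
    [0, 0, 0.025],
    [0, 0, 0.025],
    [0, 0, 0.001],
    [0, 0, 0],
    [0, 0, 0],
    [0, 0, 0],
    [0, 0, 0],
    [0, 0, 0],
    [0, 0, 0],
    [0, 0, 0],
    [0, 0, 0],
    [0, 0, 0],
  ],
  turn=[0, 0, 0, 0, 0, 0, 0, 0, 0, 0, 0, 0, 0, 0],
)

```text
time_s: 8.55
position: [0.4879, -0.1739, 0.0926]
orientation: [0.0, 0.947, 0.32, 0.0]
ft_force: [-0.5, 1.6, 5.1]
finger_gap: 0.288
finger_force: 30.0
```

```bash
python3 go.py .549 .1634 .21 31
```

```text
t 8.55 grip [ 0.4879 -0.1739  0.1113] psi 37.31 tilt 0.08 F [-0.5  1.6  5.1] T [ 0.17  0.12 -0.01] gap_mm 25.4 ff 30.0
turn 6.3 shift mm [ 226.1 -257.6  -98.7]
```

Call:
carry_out(
  claw=[0.02, 0.02, 0.02, 0.02, 0.02, 0.02, 0.02, 0.02, 0.02, 0.02, 0.02, 0.02, 0.02, 0.02, 0.02, 0.02, 0.02, 0.02, 0.02],
  linear=[
    [0, 0, -0.015],
    [0, 0, -0.025],
    [0, 0, -0.03],
    [0, 0, -0.03],
    [0, 0, 0],
    [0.0226, -0.0258, 0],
    [0.0226, -0.0258, 0],
    [0.0226, -0.0258, 0],
    [0.0226, -0.0258, 0],
    [0.0226, -0.0258, 0],
    [0.0226, -0.0258, 0],
    [0.0226, -0.0258, 0],
    [0.0226, -0.0258, 0],
    [0.0226, -0.0258, 0],
    [0.0226, -0.0258, 0],
    [0, 0, 0.02],
    [0, 0, 0.02],
    [0, 0, 0],
    [0, 0, 0],
  ],
  turn=[0, 0, 0, 3.15, 3.15, 0, 0, 0, 0, 0, 0, 0, 0, 0, 0, 0, 0, 0, 0],
)

```text
time_s: 10.13
position: [0.5465, 0.1638, 0.15]
orientation: [-0.0, 0.964, 0.267, -0.002]
ft_force: [0.2, -0.1, -1.7]
finger_gap: 0.292
finger_force: 30.0
```

```bash
python3 go.py .549 .1634 .1363 31
```

```text
t 10.13 grip [0.5466 0.1638 0.1687] psi 31.02 tilt 0.26 F [ 0.2 -0.1 -1.7] T [ 0.02 -0.04 -0.  ] gap_mm 25.8 ff 30.0
turn 0.0 shift mm [ 1.9  1.6 32.4]
```

Call:
carry_out(
  claw=[0.02, 0.02, 0.02, 0.02, 0.02],
  linear=[
    [0.001, 0.001, 0.01],
    [0.001, 0.0005, 0.01],
    [0, 0, 0.006],
    [0, 0, 0],
    [0, 0, 0],
  ],
  turn=[0, 0, 0, 0, 0],
)

```text
time_s: 10.55
position: [0.5503, 0.1633, 0.1253]
orientation: [-0.0, 0.964, 0.267, -0.001]
ft_force: [-0.2, 0.4, -3.1]
finger_gap: 0.294
finger_force: 30.0
```

```bash
python3 go.py .549 .1634 .1363 31; python3 - 2>/dev/null <<'E'
from h import *;from bench import cams
g=cams.grab_frame("scene");u,v=proj(g,[.549,.1634,.09])[0].astype(int)
cv2.imwrite("pics/at.png",cv2.resize(g["img"][v-30:v+30,u-40:u+40],(800,600),interpolation=3))
E
```

```text
t 10.55 grip [0.5503 0.1633 0.144 ] psi 30.98 tilt 0.06 F [-0.2  0.4 -3.1] T [-0.03 -0.02 -0.03] gap_mm 25.9 ff 30.0
turn -0.0 shift mm [-1.1 -0.7  7.7]
```

View pics/at.png

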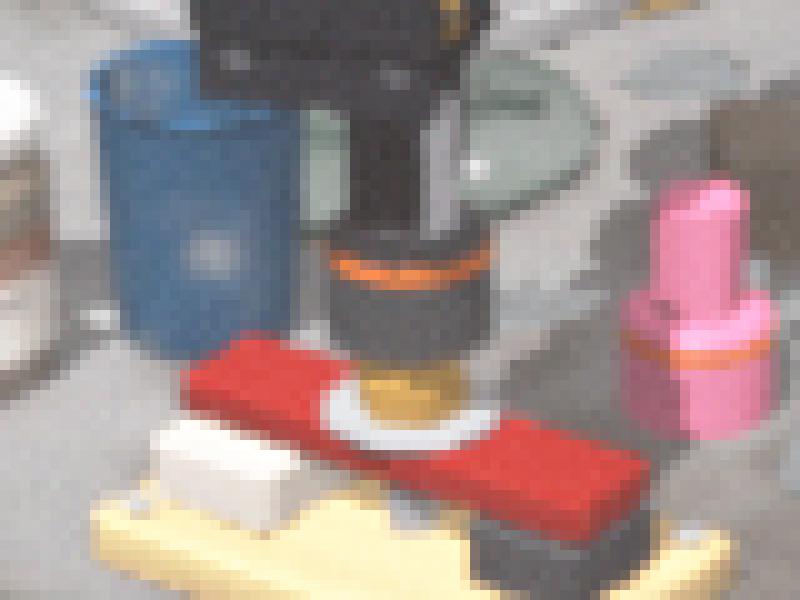

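The socket hangs over the nut, skirt centre at about column 410 and nut at about 412, so it is well aligned. I'll go down gently.

Call:
carry_out(
  claw=[0.02, 0.02, 0.02, 0.02, 0.02, 0.02, 0.02],
  linear=[
    [-0.0007, -0.0004, 0.003],
    [0, 0, 0.003],
    [0, 0, 0.002],
    [0, 0, 0.001],
    [0, 0, 0.001],
    [0, 0, 0.001],
    [0, 0, 0],
  ],
  turn=[0, 0, 0, 0, 0, 0, 0],
)

```text
time_s: 11.18
position: [0.5497, 0.1636, 0.1145]
orientation: [-0.0, 0.964, 0.267, -0.0]
ft_force: [-0.4, -0.1, -3.1]
finger_gap: 0.293
finger_force: 30.0
```

```bash
python3 go.py .549 .1634 .1363 31
```

```text
t 11.18 grip [0.5497 0.1636 0.1332] psi 31.01 tilt 0.02 F [-0.4 -0.1 -3.1] T [-0.01 -0.04 -0.01] gap_mm 25.8 ff 30.0
turn 0.0 shift mm [-0.7 -0.2 -3.1]
```

Call:
carry_out(
  claw=[0.02, 0.02, 0.02, 0.02, 0.02],
  linear=[
    [0, 0, 0.002],
    [0, 0, 0.002],
    [0, 0, 0.001],
    [0, 0, 0.001],
    [0, 0, 0],
  ],
  turn=[0, 0, 0, 0, 0],
)

```text
time_s: 11.6
position: [0.5496, 0.1636, 0.1084]
orientation: [-0.0, 0.964, 0.267, -0.0]
ft_force: [0.3, 0.3, -2.8]
finger_gap: 0.294
finger_force: 30.0
```

```bash
python3 go.py .549 .1634 .1203 31
```

```text
t 11.6 grip [0.5496 0.1636 0.1271] psi 31.01 tilt 0.03 F [ 0.3  0.3 -2.8] T [0.01 0.03 0.03] gap_mm 25.9 ff 30.0
turn 0.0 shift mm [-0.6 -0.1  6.8]
```

It's 9 mm past the nut top with no resistance, so this one fits. Now I'll seat it.

Call:
carry_out(
  claw=[0.02, 0.02, 0.02, 0.02, 0.02, 0.02, 0.02, 0.02],
  linear=[
    [0, 0, 0.002],
    [0, 0, 0.002],
    [0, 0, 0.001],
    [0, 0, 0.001],
    [0, 0, 0.001],
    [0, 0, 0.001],
    [0, 0, 0],
    [0, 0, 0],
  ],
  turn=[0, 0, 0, 0, 0, 0, 0, 0],
)

```text
time_s: 12.27
position: [0.5499, 0.1637, 0.1017]
orientation: [0.0, 0.964, 0.267, 0.0]
ft_force: [-3.5, -0.0, 4.3]
finger_gap: 0.291
finger_force: 30.0
```

```bash
python3 go.py .549 .1634 .1203 31; python3 - 2>/dev/null <<'E'
from h import *;from bench import cams
f=cams.grab_frame("top");g=cams.grab_frame("scene")
P=world(f)
for x,y in((.484,-.086),(.494,-.266)):
    m=(np.hypot(P[...,0]-x,P[...,1]-y)<.025)&(P[...,2]>.118)&(P[...,2]<.14);print(m.sum(),P[m].mean(0))
u,v=proj(g,[.549,.1634,.09])[0].astype(int);a=cv2.resize(g["img"][v-30:v+30,u-40:u+40],(400,300),interpolation=3)
u,v=proj(g,[.486,-.13,.09])[0].astype(int);b=cv2.resize(g["img"][v-30:v+30,u-40:u+40],(400,300),interpolation=3)
c=cv2.resize(f["img"][190:280,190:390],(800,300),interpolation=3)
cv2.imwrite("pics/end.png",np.vstack([np.hstack([a,b]),c]))
E
```

```text
t 12.27 grip [0.5499 0.1637 0.1204] psi 31.02 tilt 0.01 F [-3.5 -0.   4.3] T [-0.1   0.52 -0.06] gap_mm 25.6 ff 30.0
turn 0.0 shift mm [-0.9 -0.2  0.1]
71 [ 0.48327796 -0.08563804  0.12585674]
78 [ 0.49470582 -0.26567703  0.12511616]
```

View pics/end.png

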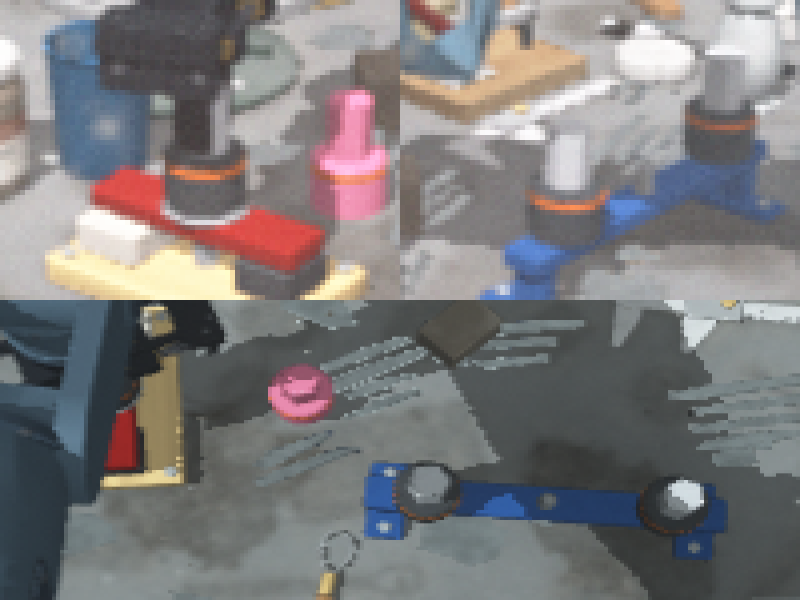

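```bash
python3 - 2>/dev/null <<'E'
from h import *;from bench import cams
f=cams.grab_frame("top");P=world(f)
print((P[243:258,318:336,2]*1000).round().astype(int));print(f["img"][243:258,318:336].sum(-1));print(proj(f,[[.488,-.175,.05],[.488,-.175,.07]]))
m=(np.hypot(P[...,0]-.488,P[...,1]+.175)<.02)&(P[...,2]>.06);print(m.sum(),P[m].mean(0))
E
```

```text
[[ 0 -1 -3  2  4  1  1  3 -2  1  3  1  1  4  8 -3  5  4]
 [ 1  3 -6  1  7  2 -1  0  1  1 -4  4  2  3  3  6  2 -1]
 [53 47  1  0  0 -2  9  7  2 -1 -5  5  4 -2  2 -2  0 -2]
 [59 48 49 52 50 48 52 54 50 49 47 52 52 48 -3 -1  8  3]
 [47 50 46 49 52 50 55 50 52 51 46 48 49 51 52 52 56 48]
 [50 56 53 53 45 48 51 66 72 64 53 47 50 50 54 55 50 50]
 [48 48 50 50 47 55 62 67 69 72 69 48 52 51 48 48 53 54]
 [50 50 49 49 52 53 63 68 68 67 68 46 52 49 54 50 50 51]
 [50 54 54 53 49 49 63 61 73 69 67 55 51 52 46 51 51 48]
 [55 52 51 54 49 56 42 58 63 63 52 54 48 62 50 47 51 53]
 [53 48 45 48 46 44 51 53 55 53 53 45 46 49 44 55 52 51]
 [46 53 48 52 52 54 56 49 54 48 49 47 47 56 52 48 45 49]
 [45 51 50 47 47 47 53 48 49 51 48 47 46 53 50 50 54 48]
 [-7 -4  4  2  3  0  6  3  2 45 44 51 45 46 46 52 47 53]
 [ 5 -4  1  2  0  1  4 -1  4  5  1  0  3 -3 -3  3 -2  3]]
[[229 216 203 192 181 170 177 178 179 182 178 176 182 171 168 170 175 170]
 [226 221 212 195 182 171 177 173 170 173 179 176 174 170 167 171 176 173]
 [189 185 177 182 170 165 175 173 168 168 173 170 170 167 166 169 180 182]
 [197 197 198 194 1
[... 281 characters left out ...]
 [309 229 198 198 196 196 193 204 295 313 285 214 195 193 190 192 190 195]
 [311 312 227 200 201 198 195 219 254 270 252 204 194 193 187 189 191 192]
 [313 312 310 226 199 197 199 222 248 241 208 196 197 199 195 194 194 193]
 [316 315 316 228 198 197 196 198 199 200 197 198 199 197 197 198 194 194]
 [308 307 313 227 199 196 199 198 197 196 201 196 200 199 197 198 196 196]
 [236 216 227 241 239 196 192 195 200 198 196 195 196 193 194 197 198 193]
 [384 380 372 370 319 359 367 371 373 266 205 194 197 178 175 177 181 181]
 [386 387 382 374 360 329 314 363 372 365 325 310 307 305 306 305 262 264]]
[[325.87665382 250.82528609]
 [326.48948816 249.72166445]]
21 [ 0.48770877 -0.17474492  0.06654075]
```

The depth map shows a real peg in the middle, about 67–72 mm at (0.488, -0.175). The left spot shows only bare bar at 50 mm, so the left peg is missing and the perched socket is standing on the bar alone. I'll move it onto the real, now free, middle peg and then grip the fitting socket again.

Call:
carry_out(
  claw=[0.035, 0.045, 0.06, 0.07, 0.07, 0.07, 0.07, 0.07, 0.07, 0.07, 0.07, 0.07, 0.07, 0.07, 0.07, 0.07, 0.07, 0.07, 0.07],
  linear=[
    [0, 0, 0],
    [0, 0, 0],
    [0, 0, 0],
    [0, 0, 0],
    [0, 0, 0],
    [0, 0, -0.03],
    [0, 0, -0.03],
    [0, 0, -0.03],
    [0, 0, 0],
    [-0.0267, 0.0181, 0],
    [-0.0267, 0.0181, 0],
    [-0.0267, 0.0181, 0],
    [-0.0267, 0.0181, 0],
    [-0.0267, 0.0181, 0],
    [-0.0267, 0.0181, 0],
    [-0.0267, 0.0181, 0],
    [-0.0267, 0.0181, 0],
    [0, 0, 0],
    [0, 0, 0],
  ],
  turn=[0, 0, 0, 0, 0, 0, 0, -5, -5, 0, 0, 0, 0, 0, 0, 0, 0, 0, 0],
)

```text
time_s: 14.0
position: [0.4834, -0.0872, 0.1908]
orientation: [0.0, 0.937, 0.349, 0.0]
ft_force: [0.7, -1.0, 0.7]
finger_gap: 0.793
finger_force: 0.0
```

```bash
python3 go.py .484 -.086 .110 41
```

```text
t 14.0 grip [ 0.4834 -0.0872  0.2095] psi 40.81 tilt 0.02 F [ 0.7 -1.   0.7] T [-0.03  0.02 -0.06] gap_mm 69.9 ff 0.0
turn -0.2 shift mm [ 1.2 -0.5 99.5]
```

Call:
carry_out(
  claw=[0.07, 0.07, 0.07, 0.07, 0.06, 0.05, 0.04, 0.035, 0.03, 0.02, 0.02, 0.02, 0.02, 0.02],
  linear=[
    [0.001, -0.0005, 0.025],
    [0, 0, 0.025],
    [0, 0, 0.025],
    [0, 0, 0.024],
    [0, 0, 0],
    [0, 0, 0],
    [0, 0, 0],
    [0, 0, 0],
    [0, 0, 0],
    [0, 0, 0],
    [0, 0, 0],
    [0, 0, 0],
    [0, 0, 0],
    [0, 0, 0],
  ],
  turn=[0, 0, 0, 0, 0, 0, 0, 0, 0, 0, 0, 0, 0, 0],
)

```text
time_s: 15.17
position: [0.4847, -0.085, 0.0926]
orientation: [0.0, 0.937, 0.35, 0.001]
ft_force: [-1.4, 1.1, 5.8]
finger_gap: 0.29
finger_force: 30.0
```

Call:
carry_out(
  claw=[0.02, 0.02, 0.02, 0.02, 0.02, 0.02, 0.02, 0.02, 0.02],
  linear=[
    [0, 0, -0.015],
    [0, 0, -0.02],
    [0, 0, -0.015],
    [-0.0184, 0.0232, 0],
    [-0.0184, 0.0232, 0],
    [-0.0184, 0.0232, 0],
    [0, 0, 0],
    [0, 0, 0],
    [0, 0, 0],
  ],
  turn=[0, 0, 0, 0, 0, 0, 0, 0, 0],
)

```text
time_s: 15.92
position: [0.4873, -0.1729, 0.141]
orientation: [-0.001, 0.937, 0.35, -0.0]
ft_force: [0.2, 0.8, -2.5]
finger_gap: 0.291
finger_force: 30.0
```

```bash
python3 go.py .4877 -.1747 .112 41
```

```text
t 15.92 grip [ 0.4874 -0.1729  0.1597] psi 40.96 tilt 0.12 F [ 0.2  0.8 -2.5] T [-0.07 -0.01 -0.05] gap_mm 25.6 ff 30.0
turn -0.0 shift mm [-0.9  1.5 47.7]
```

Call:
carry_out(
  claw=[0.02, 0.02, 0.02, 0.02, 0.02, 0.02, 0.02, 0.02, 0.02, 0.02, 0.02, 0.02],
  linear=[
    [-0.0009, 0.0015, 0.01],
    [0, 0, 0.01],
    [0, 0, 0.005],
    [0, 0, 0.005],
    [0, 0, 0.005],
    [0, 0, 0.005],
    [0, 0, 0.004],
    [0, 0, 0.002],
    [0, 0, 0.001],
    [0, 0, 0.001],
    [0, 0, 0.001],
    [0, 0, 0],
  ],
  turn=[0, 0, 0, 0, 0, 0, 0, 0, 0, 0, 0, 0],
)

```text
time_s: 16.92
position: [0.4884, -0.1753, 0.0928]
orientation: [0.0, 0.937, 0.35, 0.0]
ft_force: [0.2, -0.2, -2.6]
finger_gap: 0.294
finger_force: 30.0
```

```bash
python3 go.py .4877 -.1747 .1113 41
```

```text
t 16.92 grip [ 0.4884 -0.1753  0.1115] psi 41.01 tilt 0.01 F [ 0.2 -0.2 -2.6] T [ 0.02 -0.05 -0.02] gap_mm 25.9 ff 30.0
turn 0.0 shift mm [-0.2 -0.9  0.2]
```

Call:
carry_out(
  claw=[0.02, 0.02, 0.02, 0.035, 0.045, 0.06, 0.07, 0.07, 0.07, 0.07],
  linear=[
    [0, 0, 0.001],
    [0, 0, 0.0005],
    [0, 0, 0],
    [0, 0, 0],
    [0, 0, 0],
    [0, 0, 0],
    [0, 0, 0],
    [0, 0, -0.03],
    [0, 0, -0.035],
    [0, 0, -0.035],
  ],
  turn=[0, 0, 0, 0, 0, 0, 0, 0, 5, 5],
)

```text
time_s: 17.75
position: [0.4876, -0.1748, 0.1915]
orientation: [-0.001, 0.964, 0.265, -0.001]
ft_force: [1.0, 0.1, 0.3]
finger_gap: 0.781
finger_force: 0.0
```

Call:
carry_out(
  claw=[0.07, 0.07, 0.07, 0.07, 0.07, 0.07, 0.07, 0.07, 0.07, 0.07, 0.07, 0.07, 0.07],
  linear=[
    [0, 0, 0],
    [0.0227, -0.0259, 0],
    [0.0227, -0.0259, 0],
    [0.0227, -0.0259, 0],
    [0.0227, -0.0259, 0],
    [0.0227, -0.0259, 0],
    [0.0227, -0.0259, 0],
    [0.0227, -0.0259, 0],
    [0.0227, -0.0259, 0],
    [0.0227, -0.0259, 0],
    [0.0227, -0.0259, 0],
    [0, 0, 0],
    [0, 0, 0],
  ],
  turn=[0, 0, 0, 0, 0, 0, 0, 0, 0, 0, 0, 0, 0],
)

```text
time_s: 18.83
position: [0.5492, 0.1652, 0.1905]
orientation: [-0.0, 0.963, 0.269, -0.0]
ft_force: [-0.4, -0.2, 0.9]
finger_gap: 0.794
finger_force: 0.0
```

```bash
python3 go.py .5499 .1637 .119 31
```

```text
t 18.83 grip [0.5492 0.1652 0.2092] psi 31.23 tilt 0.04 F [-0.4 -0.2  0.9] T [-0.03 -0.02  0.  ] gap_mm 69.9 ff 0.0
turn 0.2 shift mm [-0.2  1.7 90.2]
```

Call:
carry_out(
  claw=[0.07, 0.07, 0.07, 0.07, 0.06, 0.05, 0.04, 0.035, 0.03, 0.02, 0.02, 0.02, 0.02, 0.02, 0.02, 0.02, 0.02],
  linear=[
    [0, 0.0015, 0.025],
    [0, 0, 0.025],
    [0, 0, 0.025],
    [0, 0, 0.014],
    [0, 0, 0],
    [0, 0, 0],
    [0, 0, 0],
    [0, 0, 0],
    [0, 0, 0],
    [0, 0, 0],
    [0, 0, 0],
    [0, 0, 0],
    [0, 0, 0],
    [0, 0, 0.001],
    [0, 0, 0.001],
    [0, 0, 0],
    [0, 0, 0],
  ],
  turn=[0, 0, 0, 0, 0, 0, 0, 0, 0, 0, 0, 0, 0, 0, 0, 0, 0],
)

```text
time_s: 20.25
position: [0.5508, 0.1633, 0.1026]
orientation: [-0.0, 0.964, 0.268, 0.001]
ft_force: [-6.9, 3.9, 16.5]
finger_gap: 0.291
finger_force: 29.9
```

```bash
python3 go.py .5499 .1637 .119 31; python3 - 2>/dev/null <<'E'
from h import *;from bench import cams
f=cams.grab_frame("top");g=cams.grab_frame("scene")
P=world(f)
for x,y in((.488,-.175),(.494,-.266)):
    m=(np.hypot(P[...,0]-x,P[...,1]-y)<.025)&(P[...,2]>.118)&(P[...,2]<.14);print(m.sum(),P[m].mean(0))
u,v=proj(g,[.549,.1634,.09])[0].astype(int);a=cv2.resize(g["img"][v-30:v+30,u-40:u+40],(400,300),interpolation=3)
u,v=proj(g,[.486,-.13,.09])[0].astype(int);b=cv2.resize(g["img"][v-30:v+30,u-40:u+40],(400,300),interpolation=3)
c=cv2.resize(f["img"][190:280,190:390],(800,300),interpolation=3)
cv2.imwrite("pics/end2.png",np.vstack([np.hstack([a,b]),c]))
E
```

```text
t 20.25 grip [0.5507 0.1633 0.1213] psi 31.05 tilt 0.1 F [-6.9  3.9 16.5] T [0.36 1.15 0.04] gap_mm 25.6 ff 29.9
turn 0.0 shift mm [-0.5 -0.8  2.3]
75 [ 0.48639266 -0.17574772  0.12590636]
78 [ 0.49450364 -0.26571808  0.12567174]
```

View pics/end2.png

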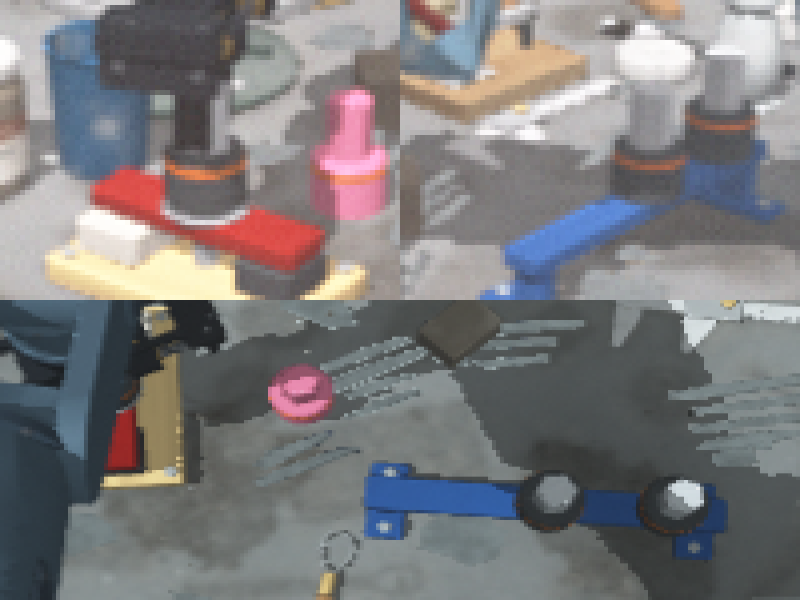

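The fitting socket is down on the washer at crop (205,190), pressed with about 16 N. The other two stand upright on the middle and right pegs at (549,500) and (675,503), so I'm handing in.

```bash
python3 -c "
from bench import r
print(r.job_done())"
```

```text
the job is handed in; nothing more can be done
None
```

I handed the job in: the socket from the middle peg fits and is still gripped, seated on the washer. The too-small one stands on the middle peg because the cameras showed no left peg on the rail. I never tried the right-peg socket on the nut, since the first fitted, and the hand-in returned no verdict.

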